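Pack away the hole-saw kit, sizing each saw in the graded block

ROBOT

A 6-joint arm with a two-finger parallel gripper is mounted at the origin on the work surface. World frame = base frame: x ahead of the robot, y to its left, z up, the work surface at z = 0. Lengths are in m, angles in rad, forces in N, time in s.
With the tool pointing down it reaches from about 0.225 to 0.875 m from the base axis. Payload 3.4 kg.
Tool frame: the origin (TCP) lies midway between the tips of the shut fingers; the grasp point (between the pads) lies 19 mm behind it (manip.pinch_z is the distance from the TCP to the grasp point, in m); z points along the fingers, y is the line along which they close (so a half turn about z gives the same grasp; the last joint's range is limited). The gripper opens to 85 mm and grips with 20 to 120 N. Pads are 22 mm wide; open, the fingers measure 114 mm over their backs; the gripper's body (76 mm by 85 mm) begins 54 mm behind the grasp point. The pads swing forward as they close: fully open they stand 13 mm farther back than shut.
Start: joints at [-1.415, 0.276, 1.505, -0, 1.361, -0.121], TCP at [0.157, -0.553, 0.231] pointing down, gripper open.
Joint ranges: [-2.89, 2.89], [-0.75, 2.08], [0.22, 2.7], [-1.18, 4.32], [0.11, 2.71], [-2.7, 2.7]. Speed limits (rad/s): [2.57, 2.57, 3.14, 3.14, 3.14, 3.14].

INTERFACE

Orientations are given as a unit quaternion [w, x, y, z].
In Python, from rig import manip gives the robot as it stands.
- The arm moves only by the tool carry_out, never from a script. Its arguments are lists of equal length, an entry for each row: "delta_pos": the shift along the tool's x, y, z scaled (see below), a list of three; "turn": the turn, a rotation vector about the tool's x, y, z scaled (see below), a list of three; "claw": the closure, from -1 (fully open) to 1 (shut). A call has 1 to 12 rows; each row is the pose to reach, as a shift and turn from the pose commanded when the call began, along the tool's axes at that moment; what a row does not reach only later rows make up. The controller multiplies each number of a shift by 400 mm and each number of a turn by 30 degrees. A row lasts 1/10 s, in which the tool goes at most 50 mm and 8.59 degrees, less where a joint would pass 70% of its speed; a pose out of reach is approached as far as the arm can. A call with a number of a shift or a turn outside -1 to 1 is refused whole. A call with a gripper value outside its range is refused whole. The fingers move at their own pace and stop on an object; "force" is the grip in N (left out, the last holds). Time passes only in rows, so rows that repeat a pose let the fingers close. It gives the time, the measured TCP pose, the force, the opening and the grip force at its end, in the units of the state.
- manip.get_state(): the state, without advancing time (a new reading comes with each control period).
- manip.get_image(name): name is "scene" or "top" or "wrist"; returns a dict with "image" (420x560x3 uint8, red, green, blue), "z_map" (420x560 float32, m along the optical axis (not along the pixel's ray), 0 where there is no reading), "fx", "fy", "cx", "cy" (pixels), "world_to_cam" (4x4, takes a point from world to camera coordinates). Camera axes: x right, y down, z forward; pixel columns grow to the right and rows downward; lengths in m; the calibration is good to about 2 mm. A picture is of the moment at which its call begins.
- manip.sign_off(): hands the job in; it is judged then, once.
Trained networks look in the newest picture that a camera, given by its name, has taken for a name from the list of things; names that differ only in an ending like _2 or _b are one class to them, and where a whole thing is asked for, a point or a joint stands for the part that bears it (a point fixed in the world has none). Each returns a list of dicts, best first, with "score" (0 to 1); they miss things now and then, are a little off and sometimes report something else, mostly with a low value. They report only what shows in the picture. A call takes as long as a camera call. They do not tell look-alikes from the thing itself.
- manip.spot_in(camera, query): "point" ([x, y, z] in m, in world coordinates, good to about 4 mm: the middle of the surface that is visible of it).
- manip.place_of(camera, query): "point" ([x, y, z] in m, in world coordinates, good to about 4 mm: a listed point, or the origin of a listed thing).
The state is a dict: "clock": time; "qpos": joint angles; "qd": joint speeds; "effort": joint torques, N m; "position": TCP position; "ee_rot": TCP orientation; "contact_force": force on the tool from outside, world axes, zero at the start; "moment": the same for the moment, N m; "width": finger opening in m; "gripper_force": force on a finger pad.
Only numpy, scipy, OpenCV 4.12 (cv2) and the standard library are available. Lean on these libraries where they do the work, as an engineer would, in place of code of your own. Each camera call takes 0.05 s, during which the arm holds its last target. There are 200 camera calls.

TASK

Pack away the hole-saw kit: pull up the sprung collar of the driver's chuck, draw the released arbor out and stand it shank down, fully home, in its bore in the wooden block. The sizes on the hole saws have worn away, so try each one on the table, teeth down, in the block's graded pockets from the smallest upward and leave it upright and fully home in the first pocket it enters, never letting one down into a pocket larger than that. Leave the lamp, meter, adapter and screwdriver where they are.

Things in the scene. Friction and masses are not known exactly. Their poses are not given: they have to be found in the camera images.
- driver: Small inline cordless driver, orange, 48 mm across, standing nose up and fixed in a black charging cradle (94 x 94 x 50 mm). Origin: centre of the cradle's underside on the table; z up. The driver's shoulder (34 mm across) ends at 118 mm; above it rises a plain 18 mm steel nose tube, to 161 mm.
- chuck_mouth (a point): Centre of the chuck's round mouth (bore 12.6 mm) at the top of the nose tube, 161 mm above the table, straight above the driver's origin. The arbor's shank is in it.
- collar (a joint): Sprung collar sliding on the nose tube, metres upward: 0 = home (spring 4 N), 0.010 = top stop (8 N). Past about 0.007 it frees the locking balls, and a light spring under the shank lifts the arbor 12 mm past them, where it stands loose in the mouth. Let go, the collar springs home and the arbor stays up.
- collar_mid (a point): Middle of the collar, on the axis; it moves with the collar. The collar is a dark steel ring with a bright rim at its foot, 26 mm outside (27 mm at the rim), 18 mm high (9 mm above and below this point), 149 mm above the table when home. The arbor rises through it to 41 mm above this point (44 mm once released).
- arbor: Hole-saw arbor, upright in the chuck at first, 120 g, 58 mm long. Origin: centre of the shank's foot; z towards the drill. Steel shank 11 mm across, 0 to 30 mm (foot tapered over 2 mm, groove at 5 to 11); brass body 16 mm across, 30 to 46 mm: grip here; pilot drill 6.4 mm across, to 58 mm. Origin height: locked 132 mm, released 144 mm; it leaves the mouth at 161 mm.
- block: Wooden storage block fixed on the table, 76 mm (its x) by 304 mm (its y), flat top 34 mm above the table. Origin: on its underside, below pocket 3; z up. In the top, in one row along y: five round pockets 16 mm deep, 52 mm apart (pocket 1 at y = +104 mm, pocket 5 at -104 mm), and the arbor's bore (y = -152 mm).
- arbor_bore (a point): Mouth centre, at the block's top, of the arbor's round bore (13.2 mm across, 32 mm deep), beyond pocket 5. The arbor stands in it shank down, its brass body resting on the block's top.
- pocket1 (a point): Mouth centre, at the block's top, of pocket 1 (the smallest): 30.2 mm across, for a 28 mm hole saw, 16 mm deep, flat floor.
- pocket2 (a point): Mouth centre, at the block's top, of pocket 2: 34.2 mm across, for a 32 mm hole saw, 16 mm deep, flat floor.
- pocket3 (a point): Mouth centre, at the block's top, of pocket 3: 38.2 mm across, for a 36 mm hole saw, 16 mm deep, flat floor.
- pocket4 (a point): Mouth centre, at the block's top, of pocket 4: 42.2 mm across, for a 40 mm hole saw, 16 mm deep, flat floor.
- pocket5 (a point): Mouth centre, at the block's top, of pocket 5 (the largest): 46.2 mm across, for a 44 mm hole saw, 16 mm deep, flat floor.
- saw_a: Hole saw, may be absent. All alike: blue cup, teeth down, 120 g, diameter 28, 32, 36, 40 or 44 mm, no two the same; the letter says nothing of the size. Origin: centre of its underside; z up. Cup 24 mm high, foot tapered in 2 mm a side over the lowest 2.5 mm; on top, on the axis, a hexagon steel stub 12 to 13.5 mm across from 24 to 50 mm, the same on all: grip here.
- saw_b: Hole saw, may be absent. All alike: blue cup, teeth down, 120 g, diameter 28, 32, 36, 40 or 44 mm, no two the same; the letter says nothing of the size. Origin: centre of its underside; z up. Cup 24 mm high, foot tapered in 2 mm a side over the lowest 2.5 mm; on top, on the axis, a hexagon steel stub 12 to 13.5 mm across from 24 to 50 mm, the same on all: grip here.
- saw_c: Hole saw, may be absent. All alike: blue cup, teeth down, 120 g, diameter 28, 32, 36, 40 or 44 mm, no two the same; the letter says nothing of the size. Origin: centre of its underside; z up. Cup 24 mm high, foot tapered in 2 mm a side over the lowest 2.5 mm; on top, on the axis, a hexagon steel stub 12 to 13.5 mm across from 24 to 50 mm, the same on all: grip here.
- saw_d: Hole saw, may be absent. All alike: blue cup, teeth down, 120 g, diameter 28, 32, 36, 40 or 44 mm, no two the same; the letter says nothing of the size. Origin: centre of its underside; z up. Cup 24 mm high, foot tapered in 2 mm a side over the lowest 2.5 mm; on top, on the axis, a hexagon steel stub 12 to 13.5 mm across from 24 to 50 mm, the same on all: grip here.
- saw_e: Hole saw, may be absent. All alike: blue cup, teeth down, 120 g, diameter 28, 32, 36, 40 or 44 mm, no two the same; the letter says nothing of the size. Origin: centre of its underside; z up. Cup 24 mm high, foot tapered in 2 mm a side over the lowest 2.5 mm; on top, on the axis, a hexagon steel stub 12 to 13.5 mm across from 24 to 50 mm, the same on all: grip here.
- lamp: Brass table lamp foot and stem under repair, upright, 112 mm across the foot, 165 mm tall; origin: centre of its underside. Leave alone.
- meter: Grey multimeter lying face up, 190 x 90 x 42 mm; origin: centre of its underside. Leave alone.
- screwdriver: Red-handled screwdriver lying along its x, 200 mm long, handle 26 mm thick; origin: under its middle. Leave alone.
- adapter: Black mains adapter block, 75 x 50 x 34 mm, pins to its +x; origin: centre of its underside. Leave alone.
Things that resemble listed ones, but are neither listed nor needed, are in the scene too. Leave any yellow look-alike of the saw_a alone.

How it is judged:
By the outcome, as a careful person would: the job done as asked, in the order asked, and still so for the second after the job is handed in, with the robot touching nothing.
Of saw_a, saw_b, saw_c, saw_d, saw_e only 3 to 5 are there at a start; the rules pass over those that are not, and their reading is None.
At some moment in a run one of saw_a, saw_b, saw_c, saw_d, saw_e may be knocked a few centimetres aside while the robot is not near it.
It also fails if it takes over 210 s, if anything falls off the work surface, if the arm or the gripper's body presses on something with over 40 N, if the wrist force passes 120 N, or if a joint passes its speed limit or range.

## Working session

There is one attempt and no reset: what is moved stays moved. The work goes in short steps, Python scripts to look and compute and a tool call to move; the robot and the scene stay as the last step left them, time stands still between calls to the robot, and variables do not carry over. Pictures are saved under pics/ and viewed, at most 14 in all, crops included, and the job is handed in when it is done.

Besides the shell and the picture viewer there is one more tool, called after "Request:" as name(argument=value, ...) on one line, values as JSON. carry_out: Moves the arm, as the interface text tells. Shifts and turns lie within -1 to 1; 1 stands for 400 mm of shift or 30 degrees of turn. Its arguments: {"type":"object","properties":{"delta_pos":{"type":"array","items":{"type":"array","items":{"type":"number","minimum":-1,"maximum":1}}},"turn":{"type":"array","items":{"type":"array","items":{"type":"number","minimum":-1,"maximum":1}}},"claw":{"type":"array","items":{"type":"number"}},"force":{"type":"number"}},"required":["delta_pos","turn","claw"]}

```bash
ls; mkdir -p pics
cat > h.py <<'E'
import numpy as np, cv2
from rig import manip
from scipy.spatial.transform import Rotation as R
def snap(cam,fn):
    d=manip.get_image(cam); cv2.imwrite('pics/'+fn,cv2.cvtColor(d['image'],cv2.COLOR_RGB2BGR)); return d
def cloud(d):
    z=d['z_map'].astype(float); v,u=np.mgrid[:z.shape[0],:z.shape[1]]
    P=np.stack([(u-d['cx'])/d['fx']*z,(v-d['cy'])/d['fy']*z,z],-1)
    T=np.linalg.inv(d['world_to_cam']); W=P@T[:3,:3].T+T[:3,3]; W[z==0]=np.nan; return W
def px(d,p):
    c=d['world_to_cam']@np.append(p,1); return (round(c[0]/c[2]*d['fx']+d['cx']),round(c[1]/c[2]*d['fy']+d['cy']))
def rot(s=None):
    q=(s or manip.get_state())['ee_rot']; return R.from_quat([q[1],q[2],q[3],q[0]])
E
python3 - <<'E'
from h import *
d=snap('top','t0.png'); s=snap('scene','s0.png')
for cam,i in(('top',d),('scene',s)):
  for n in ['driver','chuck_mouth','collar_mid','arbor','block','arbor_bore','pocket1','pocket5','saw_a','lamp','meter','screwdriver','adapter']:
    for r in manip.place_of(cam,n)[:8]:
        if r['score']>.2: print(cam,n,np.round(r['point'],3),round(r['score'],2),px(i,r['point']))
st=manip.get_state(); print({k:np.round(v,3) for k,v in st.items()}, rot(st).as_matrix().round(3),manip.pinch_z)
E
```

```text
pics
top driver [ 0.47   0.313 -0.003] 0.64 (169, 235)
top chuck_mouth [0.469 0.309 0.164] 0.97 (154, 229)
top chuck_mouth [0.657 0.096 0.035] 0.6 (244, 164)
top collar_mid [0.468 0.309 0.151] 0.52 (155, 229)
top collar_mid [ 0.622 -0.056  0.034] 0.32 (299, 175)
top arbor [0.466 0.306 0.131] 0.43 (158, 231)
top block [ 0.641 -0.01  -0.001] 0.92 (282, 171)
top block [ 0.608 -0.154  0.034] 0.55 (334, 179)
top arbor_bore [ 0.612 -0.155  0.034] 0.73 (334, 178)
top arbor_bore [ 0.448 -0.08  -0.   ] 0.29 (309, 238)
top pocket1 [0.654 0.097 0.036] 0.84 (243, 165)
top pocket1 [0.646 0.044 0.035] 0.83 (262, 167)
top pocket1 [ 0.617 -0.111  0.038] 0.77 (319, 176)
top pocket1 [ 0.636 -0.007  0.034] 0.66 (281, 171)
top pocket1 [ 0.624 -0.06   0.032] 0.64 (300, 174)
top pocket5 [0.654 0.097 0.036] 0.84 (243, 165)
top pocket5 [0.646 0.044 0.035] 0.83 (262, 167)
top pocket5 [ 0.617 -0.111  0.038] 0.77 (319, 176)
top pocket5 [ 0.636 -0.007  0.034] 0.66 (281, 171)
top pocket5 [ 0.624 -0.06   0.032] 0.64 (300, 174)
top saw_a [ 0.457 -0.432 -0.   ] 0.72 (434, 231)
top saw_a [0.474 0.042 0.004] 0.69 (26
[... 1900 characters left out ...]
 [ 0.325  0.442 -0.002] 0.54 (301, 128)
scene adapter [ 0.36  -0.411 -0.001] 0.95 (153, 316)
scene adapter [ 0.582 -0.336  0.   ] 0.26 (239, 334)
{'clock': np.float64(1.4), 'qpos': array([-1.415,  0.276,  1.505,  0.   ,  1.361, -0.121]), 'qd': array([-0.001, -0.001, -0.   ,  0.   ,  0.001, -0.001]), 'effort': array([ -0.   , -41.666, -24.609,  -0.   ,   0.   ,   0.   ]), 'position': array([ 0.157, -0.553,  0.231]), 'ee_rot': array([0.   , 0.99 , 0.138, 0.   ]), 'contact_force': array([ 0.38 ,  0.374, -0.251]), 'moment': array([ 0.008, -0.037,  0.027]), 'gripper_force': np.float64(0.0), 'width': np.float64(0.085)} [[ 0.962  0.273  0.   ]
 [ 0.273 -0.962 -0.   ]
 [ 0.     0.    -1.   ]] 0.0187
```

View pictures.

Run:
```python
import cv2
a=cv2.imread('pics/t0.png');cv2.imwrite('pics/t0z.png',cv2.resize(a[110:310,90:490],None,fx=2,fy=2,interpolation=cv2.INTER_CUBIC))
```

```text
(no output)
```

View pics/t0z.png

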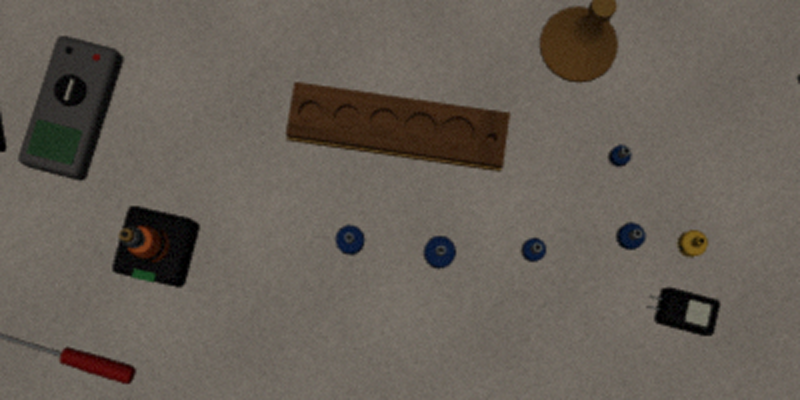

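View pics/s0.png

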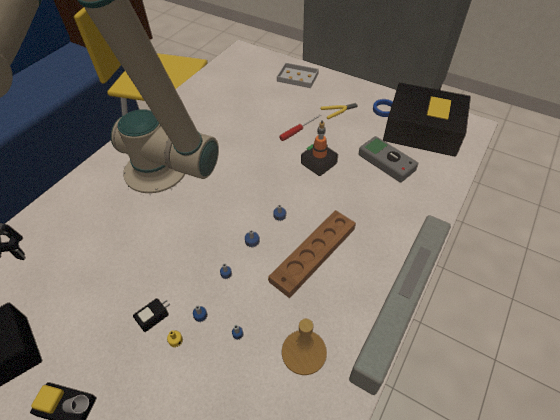

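Image 1 shows five blue saws at crop (350,239), (440,251), (534,249), (630,236) and (620,155), with the yellow look-alike at (693,243). The driver is at (150,240) and the block runs from (290,110) to (505,140), with pocket 1 on the left. The scene view agrees, with the driver at (318,150). I'll leave the yellow saw and go towards the saws, turning the tool on the way.

Request:
carry_out(delta_pos=[[0.8,-0.55,-0.2],[0.8,-0.55,-0.2],[0.8,-0.55,-0.2],[0.8,-0.55,-0.2],[0.8,-0.55,-0.2],[0.8,-0.55,-0.2],[0.8,-0.55,-0.2],[0.8,-0.55,-0.2],[0.8,-0.55,-0.2],[0.8,-0.55,-0.2],[0.8,-0.55,-0.2]], turn=[[0,0,-1],[0,0,-1],[0,0,-1],[0,0,-1],[0,0,-1],[0,0,-1],[0,0,-1],[0,0,-1],[0,0,-1],[0,0,-1],[0,0,-1]], claw=[-1,-1,-1,-1,-1,-1,-1,-1,-1,-1,-1])

```text
clock: 2.5
position: [0.4042, -0.2546, 0.3109]
ee_rot: [-0.0, 0.921, 0.389, -0.001]
contact_force: [-0.4, -0.1, 0.1]
width: 0.0856
gripper_force: 0.0
```

```bash
cat >> h.py <<'E'
def goto(p,yaw_y=None):
    "print shift/turn numbers to reach world p (TCP) with tool-y at angle yaw_y (deg)"
    s=manip.get_state(); r=rot(s); d=r.as_matrix().T@(np.array(p)-s['position'])
    ty=r.as_matrix()[:,1]; a=np.degrees(np.arctan2(ty[1],ty[0]))
    print('at',np.round(s['position'],4),'ty',round(a,1),'tilt',np.round(r.as_matrix()[:,2],4),'F',np.round(s['contact_force'],1),'w',round(s['width'],4),'t',round(s['clock'],1))
    print('delta',np.round(d/.4,4),'turn z',None if yaw_y is None else round(-((yaw_y-a))/30,3), 'rows>=',np.ceil(np.linalg.norm(d)/.05))
E
python3 - <<'E'
from h import *
d=snap('wrist','w1.png')
for r in manip.place_of('wrist','saw_a'): print(np.round(r['point'],3),round(r['score'],2),px(d,r['point']))
goto([.468,.307,.26],-10.2)
E
```

```text
[ 0.45  -0.08  -0.003] 0.94 (208, 31)
[ 0.582 -0.334 -0.002] 0.92 (418, 108)
[ 0.454 -0.207  0.005] 0.84 (282, 106)
[ 0.467 -0.346  0.   ] 0.75 (357, 174)
[ 0.458 -0.428 -0.002] 0.73 (388, 217)
at [ 0.4039 -0.2551  0.3109] ty -44.3 tilt [-1.e-03  1.e-04 -1.e+00] F [ 0.6 -0.3  0.1] w 0.0855 t 2.6
delta [ 1.1182 -0.8659  0.1272] turn z -1.135 rows>= 12.0
```

View pics/w1.png

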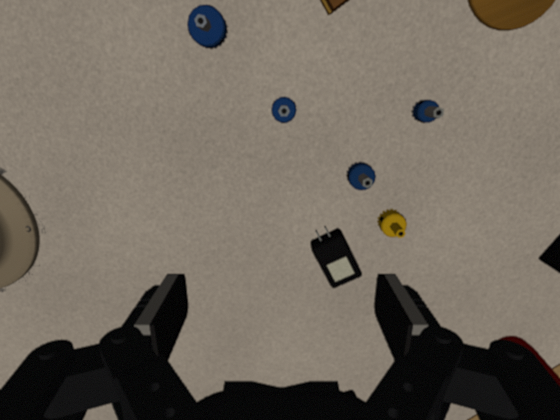

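The wrist view shows saws at (208,27), (284,109), (428,111) and (361,176), with the yellow one at (393,224). On to the driver.

Request:
carry_out(delta_pos=[[0.9,-0.7,0.1],[0.9,-0.7,0.1],[0.9,-0.7,0.1],[0.9,-0.7,0.1],[0.9,-0.7,0.1],[0.9,-0.7,0.1],[0.9,-0.7,0.1],[0.9,-0.7,0.1],[0.9,-0.7,0.1],[0.9,-0.7,0.1],[0.9,-0.7,0.1],[0.9,-0.7,0.1]], turn=[[0,0,-1],[0,0,-1],[0,0,-1],[0,0,-1],[0,0,-1],[0,0,-1],[0,0,-1],[0,0,-1],[0,0,-1],[0,0,-1],[0,0,-1],[0,0,-1]], claw=[-1,-1,-1,-1,-1,-1,-1,-1,-1,-1,-1,-1])

```text
clock: 3.8
position: [0.4547, 0.1976, 0.271]
ee_rot: [0.0, 0.789, 0.614, -0.001]
contact_force: [0.0, 0.1, 0.2]
width: 0.0854
gripper_force: 0.0
```

```bash
cat >> h.py <<'E'
def ring(d,c,r,zlo,zhi):
    "points within r of c (xy) and in the height band: enclosing-circle centre/diameter"
    W=cloud(d).reshape(-1,3); m=(np.hypot(W[:,0]-c[0],W[:,1]-c[1])<r)&(W[:,2]>zlo)&(W[:,2]<zhi)
    P=W[m]; 
    if len(P)<6: return None
    (x,y),rad=cv2.minEnclosingCircle(P[:,:2].astype(np.float32)*1000)
    return round(x/1000,4),round(y/1000,4),'D',round(2*rad,1),'n',len(P),'z',round(float(np.median(P[:,2])),4),'eqD',None
E
python3 - <<'E'
from h import *
d=snap('wrist','w2.png'); print('arbor tip',px(d,[.468,.307,.19]))
for n in ('collar_mid','chuck_mouth','arbor','driver'):
  for r in manip.place_of('wrist',n)[:2]: print(n,np.round(r['point'],4),round(r['score'],2),px(d,r['point']))
print(ring(d,(.468,.307),.03,.186,.194),ring(d,(.468,.307),.03,.172,.182),ring(d,(.468,.307),.03,.155,.160),ring(d,(.468,.307),.04,.1,.12))
goto([.468,.307,.26],-10.2)
E
```

```text
arbor tip (256, 50)
collar_mid [0.4672 0.3069 0.1528] 0.89 (259, 57)
collar_mid [ 0.4497 -0.0778 -0.004 ] 0.54 (321, 335)
chuck_mouth [0.4721 0.3102 0.1642] 0.85 (263, 48)
arbor [0.4698 0.3062 0.1272] 0.87 (264, 60)
driver [0.4739 0.3131 0.0007] 0.96 (271, 64)
(0.4707, 0.3081, 'D', 6.4, 'n', 94, 'z', 0.1888, 'eqD', None) (0.4708, 0.3083, 'D', 15.8, 'n', 419, 'z', 0.1787, 'eqD', None) (0.4708, 0.3081, 'D', 25.7, 'n', 486, 'z', 0.158, 'eqD', None) (0.4707, 0.3081, 'D', 41.0, 'n', 740, 'z', 0.1163, 'eqD', None)
at [0.4548 0.1979 0.2716] ty -14.3 tilt [ 5.e-04 -3.e-04 -1.e+00] F [-0.2  0.  -1.1] w 0.0853 t 4.0
delta [ 0.2725 -0.0353  0.0288] turn z -0.136 rows>= 3.0
```

View pics/w2.png

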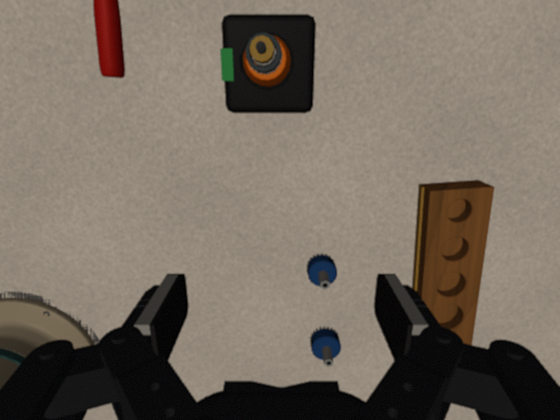

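Only one driver is here, at (268,60), and the depth rings fit its listed diameters (6.4, 15.8 and 25.7 mm). I'll go over the collar and down.

Request:
carry_out(delta_pos=[[0.277,-0.03,0.03],[0.277,-0.03,0.03],[0.277,-0.03,0.03],[0.277,-0.03,0.03],[0.277,-0.03,0.12],[0.277,-0.03,0.2],[0.277,-0.03,0.28],[0.277,-0.03,0.354],[0.277,-0.03,0.354],[0.277,-0.03,0.354]], turn=[[0,0,-0.136],[0,0,-0.136],[0,0,-0.136],[0,0,-0.136],[0,0,-0.136],[0,0,-0.136],[0,0,-0.136],[0,0,-0.136],[0,0,-0.136],[0,0,-0.136]], claw=[-1,-1,-1,-1,-1,-1,-1,-1,-1,-1])

```text
clock: 5.05
position: [0.4703, 0.3083, 0.1304]
ee_rot: [0.0, 0.767, 0.642, -0.0]
contact_force: [0.8, 0.2, 0.9]
width: 0.0857
gripper_force: 0.0
```

Request:
carry_out(delta_pos=[[0,0,0],[0,0,0],[0,0,0],[0,0,0],[0,0,0],[0,0,0],[0,0,0],[0,0,0],[0,0,0],[0,0,0]], turn=[[0,0,0],[0,0,0],[0,0,0],[0,0,0],[0,0,0],[0,0,0],[0,0,0],[0,0,0],[0,0,0],[0,0,0]], claw=[1,1,1,1,1,1,1,1,1,1], force=60)

```text
clock: 6.05
position: [0.4702, 0.3099, 0.1306]
ee_rot: [0.0, 0.766, 0.642, 0.0]
contact_force: [-1.6, -0.6, 5.4]
width: 0.0241
gripper_force: 58.8
```

Request:
carry_out(delta_pos=[[0,0,-0.007],[0,0,-0.014],[0,0,-0.02],[0,0,-0.026],[0,0,-0.026],[0,0,-0.026],[0,0,-0.026]], turn=[[0,0,0],[0,0,0],[0,0,0],[0,0,0],[0,0,0],[0,0,0],[0,0,0]], claw=[1,1,1,1,1,1,1])

```text
clock: 6.75
position: [0.4701, 0.3098, 0.1395]
ee_rot: [-0.0, 0.766, 0.642, -0.0]
contact_force: [3.2, 3.2, -11.8]
width: 0.0235
gripper_force: 59.8
```

Request:
carry_out(delta_pos=[[0,0,0.013],[0,0,0.025],[0,0,0.025],[0,0,0.025],[0,0,0.025],[0,0,0.025],[0,0,-0.1],[0,0,-0.22],[0,0,-0.22],[0,0,-0.22]], turn=[[0,0,0],[0,0,0],[0,0,0],[0,0,0],[0,0,0],[0,0,0],[0,0,0],[0,0,0],[0,0,0],[0,0,0]], claw=[1,1,-1,-1,-1,-1,-1,-1,-1,-1])

```text
clock: 7.75
position: [0.4706, 0.3099, 0.2297]
ee_rot: [0.001, 0.766, 0.642, 0.002]
contact_force: [-0.2, -0.0, -0.8]
width: 0.0855
gripper_force: 0.0
```

Run:
```python
from h import *
d=snap('wrist','w3.png'); s=snap('scene','s3.png')
for i in (d,s):
  W=cloud(i).reshape(-1,3); m=np.hypot(W[:,0]-.4707,W[:,1]-.3081)<.008; print(m.sum(), np.nanmax(W[m,2]) if m.any() else None)
  print(ring(i,(.4707,.3081),.03,.172,.21),ring(i,(.4707,.3081),.03,.155,.160))
a=cv2.imread('pics/s3.png'); cv2.imwrite('pics/s3z.png',cv2.resize(a[90:190,260:380],None,fx=5,fy=5,interpolation=cv2.INTER_CUBIC))
goto([.4707,.3081,.171],-10.2)
```

```text
746 0.20279780655416416
(0.4707, 0.3087, 'D', 16.1, 'n', 681, 'z', 0.1899, 'eqD', None) (0.4706, 0.3087, 'D', 25.8, 'n', 438, 'z', 0.1579, 'eqD', None)
68 0.30313069347241794
(0.471, 0.3072, 'D', 15.6, 'n', 36, 'z', 0.1869, 'eqD', None) (0.4702, 0.3063, 'D', 26.1, 'n', 24, 'z', 0.1564, 'eqD', None)
at [0.4692 0.3092 0.2271] ty -10.1 tilt [-0.0019 -0.0011 -1.    ] F [-0.6  0.1  0.3] w 0.0854 t 7.8
delta [-0.0018  0.0044  0.1401] turn z 0.005 rows>= 2.0
```

View pics/w3.png

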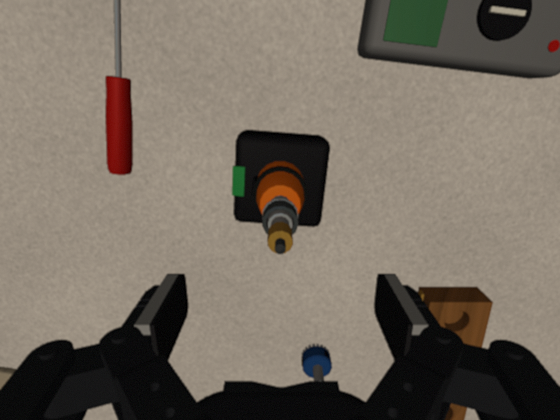

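The wrist view shows the arbor raised at (281,240), with its top at 0.203 m, so it is released. Next: grip the brass body and lift.

Request:
carry_out(delta_pos=[[0,0.003,0.07],[0,0.003,0.14],[0,0.003,0.14],[0,0.003,0.14],[0,0.003,0.14],[0,0.003,0.14],[0,0.003,0.14],[0,0.003,0.14],[0,0.003,0.14],[0,0.003,0.14],[0,0.003,0.14],[0,0.003,0.14]], turn=[[0,0,0],[0,0,0],[0,0,0],[0,0,0],[0,0,0],[0,0,0],[0,0,0],[0,0,0],[0,0,0],[0,0,0],[0,0,0],[0,0,0]], claw=[-1,-1,-1,-1,1,1,1,1,1,1,1,1], force=40)

```text
clock: 9.05
position: [0.4713, 0.3095, 0.1722]
ee_rot: [0.0, 0.766, 0.642, 0.0]
contact_force: [-0.9, 0.3, 0.6]
width: 0.0144
gripper_force: 38.9
```

Request:
carry_out(delta_pos=[[0,0,-0.03],[0,0,-0.08],[0,0,-0.14],[0,0,-0.2],[0,0,-0.2],[0,0,-0.2]], turn=[[0,0,0],[0,0,0],[0,0,0],[0,0,0],[0,0,0],[0,0,0]], claw=[1,1,1,1,1,1])

```text
clock: 9.65
position: [0.4712, 0.3094, 0.2522]
ee_rot: [0.0, 0.766, 0.642, 0.0]
contact_force: [0.5, 0.5, -2.0]
width: 0.0139
gripper_force: 39.1
```

Run:
```python
from h import *
goto([.62,-.11,.25],-10.2)
d=snap('wrist','w4.png'); s=manip.get_state()
print(ring(d,s['position'][:2],.02,s['position'][2]+.012,.29))
goto([.62,-.11,.25],-10.2)
```

```text
at [0.4712 0.3094 0.2522] ty -10.1 tilt [ 5.e-04  1.e-04 -1.e+00] F [ 0.5  0.5 -2. ] w 0.0139 t 9.7
delta [-0.9673  0.5495  0.0057] turn z 0.005 rows>= 9.0
(0.4715, 0.3139, 'D', 38.1, 'n', 3469, 'z', 0.2756, 'eqD', None)
at [0.4706 0.3091 0.2513] ty -10.1 tilt [-1.4e-03 -9.0e-04 -1.0e+00] F [ 0.1  0.5 -1.3] w 0.0144 t 9.7
delta [-0.9664  0.5507  0.0035] turn z 0.005 rows>= 9.0
```

Request:
carry_out(delta_pos=[[-0.96,0.5,-0.1],[-0.96,0.5,-0.1],[-0.96,0.5,-0.1],[-0.96,0.5,-0.1],[-0.96,0.5,-0.1],[-0.96,0.5,-0.1],[-0.96,0.5,-0.1],[-0.96,0.5,-0.1],[-0.96,0.5,-0.1],[-0.96,0.5,-0.1],[-0.96,0.5,-0.1]], turn=[[0,0,0],[0,0,0],[0,0,0],[0,0,0],[0,0,0],[0,0,0],[0,0,0],[0,0,0],[0,0,0],[0,0,0],[0,0,0]], claw=[1,1,1,1,1,1,1,1,1,1,1])

```text
clock: 10.8
position: [0.6004, -0.1041, 0.29]
ee_rot: [-0.002, 0.767, 0.642, -0.001]
contact_force: [0.3, -0.3, -0.7]
width: 0.0147
gripper_force: 39.2
```

Request:
carry_out(delta_pos=[[-0.36,0,0],[-0.36,0,0],[-0.36,0,0],[-0.36,0,0],[-0.36,0,0],[-0.36,0,0]], turn=[[0,0,0],[0,0,0],[0,0,0],[0,0,0],[0,0,0],[0,0,0]], claw=[1,1,1,1,1,1])

```text
clock: 11.4
position: [0.5758, -0.2433, 0.2916]
ee_rot: [-0.001, 0.766, 0.643, 0.0]
contact_force: [0.1, 0.1, -1.5]
width: 0.0139
gripper_force: 39.2
```

Run:
```python
from h import *
d=snap('wrist','w5.png')
for n in ('arbor_bore','pocket1','block','saw_a'):
  for r in manip.place_of('wrist',n)[:6]: print(n,np.round(r['point'],4),round(r['score'],2),px(d,r['point']))
W=cloud(d); np.save('w5.npy',W)
goto([.61,-.155,.1],-10.2)
# block top holes: mask of top plane, find non-top blobs inside its hull
top=(np.abs(W[...,2]-.034)<.004)&(W[...,0]>.5)&(W[...,1]>-.25)&(W[...,1]<.2)
n,l,stt,c=cv2.connectedComponentsWithStats(top.astype(np.uint8)); k=1+np.argmax(stt[1:,4]); m=(l==k).astype(np.uint8)
cs,_=cv2.findContours(m,cv2.RETR_CCOMP,cv2.CHAIN_APPROX_NONE)
for q in cs:
    if cv2.contourArea(q)<30: continue
    P=W[q[:,0,1],q[:,0,0]]; (x,y),r=cv2.minEnclosingCircle((P[:,:2]*1000).astype(np.float32)); print('contour',len(q),round(x,1),round(y,1),'D',round(2*r,1),q[:,0].mean(0).round())
P=W[m>0][:,:2].astype(np.float32)*1000; print(len(P),cv2.minAreaRect(P))
```

```text
arbor_bore [ 0.6103 -0.1569  0.0335] 0.81 (297, 88)
pocket1 [ 0.6162 -0.1141  0.0374] 0.57 (296, 45)
saw_a [ 0.4519 -0.0797 -0.0043] 0.96 (155, 45)
saw_a [ 0.4554 -0.4281 -0.0037] 0.79 (224, 292)
saw_a [ 0.4686 -0.3465 -0.0027] 0.78 (220, 243)
saw_a [ 0.5825 -0.3351 -0.0031] 0.77 (296, 223)
saw_a [ 0.4551 -0.208   0.0007] 0.65 (185, 151)
at [ 0.5762 -0.244   0.2922] ty -10.0 tilt [ 1.e-04  0.e+00 -1.e+00] F [-0.2  0.2 -1.7] w 0.0142 t 11.7
delta [0.2339 0.0448 0.4806] turn z 0.008 rows>= 5.0
contour 352 615.0 -124.3 D 131.6 [297.  53.]
contour 36 609.1 -158.2 D 15.1 [296.  89.]
contour 126 617.5 -111.0 D 47.7 [297.  42.]
5546 ((615.4451904296875, -124.10237121582031), (108.48603820800781, 76.34982299804688), 79.99610137939453)
```

View pics/w5.png

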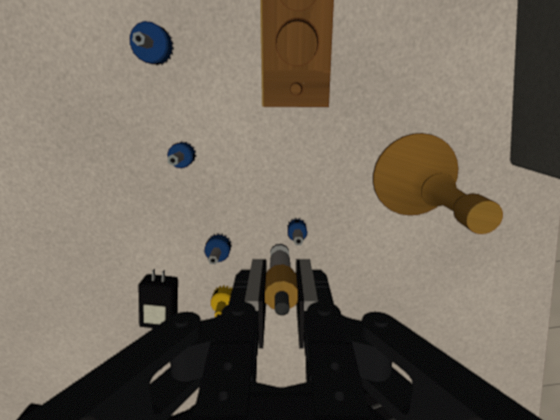

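The bore is at (297,88), pocket 5 at (297,42), and the arbor is held upright in the fingers at (281,285). The depth contours give the bore at (0.609,-0.158) and the block yaw at -10°. Moving over the bore.

Request:
carry_out(delta_pos=[[0.228,0.0445,0],[0.228,0.0445,0.1],[0.228,0.0445,0.2],[0.228,0.0445,0.3],[0.228,0.0445,0.4],[0.228,0.0445,0.5],[0.228,0.0445,0.54],[0.228,0.0445,0.54],[0.228,0.0445,0.54]], turn=[[0,0,0],[0,0,0],[0,0,0],[0,0,0],[0,0,0],[0,0,0],[0,0,0],[0,0,0],[0,0,0]], claw=[1,1,1,1,1,1,1,1,1])

```text
clock: 12.55
position: [0.61, -0.1585, 0.0766]
ee_rot: [0.0, 0.766, 0.643, 0.0]
contact_force: [0.8, -1.0, -0.4]
width: 0.0139
gripper_force: 39.3
```

Run:
```python
from h import *
goto([.6096,-.1572,.037],-10)
d=snap('wrist','w6.png')
a=cv2.imread('pics/w6.png'); cv2.imwrite('pics/w6z.png',cv2.resize(a[180:360,180:380],None,fx=3,fy=3,interpolation=cv2.INTER_CUBIC))
```

```text
at [ 0.61   -0.1585  0.0766] ty -10.0 tilt [ 9.e-04 -4.e-04 -1.e+00] F [ 0.8 -1.  -0.4] w 0.0139 t 12.6
delta [ 0.0031 -0.0018  0.0991] turn z -0.001 rows>= 1.0
```

View pics/w6z.png

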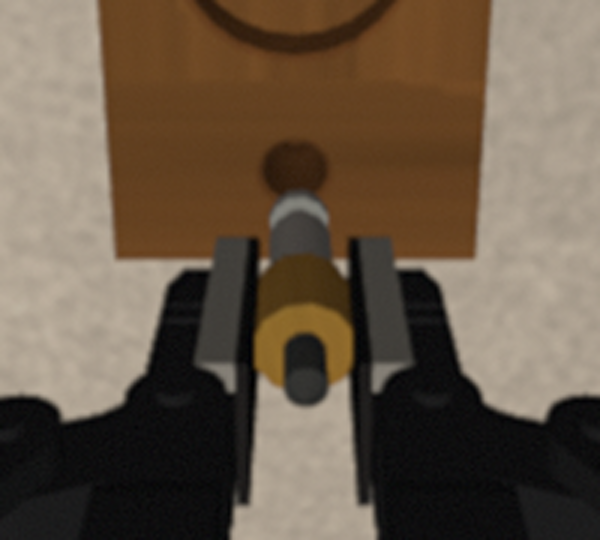

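The shank at zoom (300,205) lines up with the bore at (295,168), within about 1 mm. Correcting by that and descending.

Request:
carry_out(delta_pos=[[0.003,-0.002,0],[0.003,-0.002,0.015],[0.003,-0.002,0.03],[0.003,-0.002,0.045],[0.003,-0.002,0.06],[0.003,-0.002,0.075],[0.003,-0.002,0.09],[0.003,-0.002,0.095],[0.003,-0.002,0.095]], turn=[[0,0,0],[0,0,0],[0,0,0],[0,0,0],[0,0,0],[0,0,0],[0,0,0],[0,0,0],[0,0,0]], claw=[1,1,1,1,1,1,1,1,1])

```text
clock: 13.5
position: [0.6086, -0.1573, 0.0375]
ee_rot: [-0.0, 0.766, 0.642, -0.0]
contact_force: [-0.7, 0.6, -0.8]
width: 0.0144
gripper_force: 39.3
```

Request:
carry_out(delta_pos=[[0,0,0],[0,0,0],[0,0,0],[0,0,0],[0,0,0],[0,0,-0.12],[0,0,-0.24],[-0.1,0,-0.36],[-0.2,0,-0.48],[-0.2,0,-0.5],[-0.2,0,-0.5]], turn=[[0,0,0],[0,0,0],[0,0,0],[0,0,0],[0,0,0],[0,0,0],[0,0,0],[0,0,0],[0,0,0],[0,0,0],[0,0,0]], claw=[-1,-1,-1,-1,-1,-1,-1,-1,-1,-1,-1])

```text
clock: 14.6
position: [0.5966, -0.2398, 0.2433]
ee_rot: [0.005, 0.767, 0.641, 0.001]
contact_force: [0.7, 0.0, -0.4]
width: 0.0854
gripper_force: 0.0
```

```bash
cat >> h.py <<'E'
def saws(d):
    "blue cups in a picture: centre from stub/cup top, cup-top diameter"
    W=cloud(d); hsv=cv2.cvtColor(d['image'],cv2.COLOR_RGB2HSV)
    b=cv2.inRange(hsv,(100,110,25),(130,255,255)); n,l,st,c=cv2.connectedComponentsWithStats(cv2.morphologyEx(b,cv2.MORPH_CLOSE,np.ones((9,9))))
    for k in range(1,n):
        if st[k,4]<60: continue
        P=W[(l==k)]; c0=np.nanmedian(P[:,:2],0)
        print('blob',c[k].round(),'stub',ring(d,c0,.03,.045,.056),'cup',ring(d,c0,.035,.0215,.027))
E
python3 - <<'E'
from h import *
d=snap('wrist','w7.png'); s=manip.get_state(); W=cloud(d).reshape(-1,3)
print('arbor drill',ring(d,(.609,-.158),.02,.055,.08),'body',ring(d,(.609,-.158),.02,.044,.054))
m=np.hypot(W[:,0]-.609,W[:,1]+.158)<.012; print('top',np.nanmax(W[m,2]))
saws(d); goto([.582,-.335,.2],-10)
E
```

```text
arbor drill (0.6093, -0.1586, 'D', 6.3, 'n', 39, 'z', 0.0602, 'eqD', None) body (0.6093, -0.1588, 'D', 15.7, 'n', 179, 'z', 0.05, 'eqD', None)
top 0.06188091609251184
blob [113.  43.] stub (0.4537, -0.0806, 'D', 13.5, 'n', 212, 'z', 0.0501, 'eqD', None) cup (0.4538, -0.0805, 'D', 44.6, 'n', 1337, 'z', 0.0241, 'eqD', None)
blob [151. 166.] stub (0.453, -0.2108, 'D', 13.5, 'n', 141, 'z', 0.0502, 'eqD', None) cup (0.4537, -0.2106, 'D', 32.1, 'n', 439, 'z', 0.0241, 'eqD', None)
blob [281. 247.] stub (0.5817, -0.3389, 'D', 13.7, 'n', 105, 'z', 0.05, 'eqD', None) cup (0.582, -0.3383, 'D', 27.6, 'n', 235, 'z', 0.0239, 'eqD', None)
blob [194. 268.] stub (0.4695, -0.3463, 'D', 12.2, 'n', 64, 'z', 0.0501, 'eqD', None) cup (0.469, -0.3464, 'D', 36.9, 'n', 397, 'z', 0.0241, 'eqD', None)
at [ 0.5956 -0.2377  0.2405] ty -10.2 tilt [ 0.0045 -0.0023 -1.    ] F [0.5 0.7 0.4] w 0.0855 t 14.7
delta [-0.2453  0.0091  0.1017] turn z -0.006 rows>= 3.0
```

View pics/w7.png

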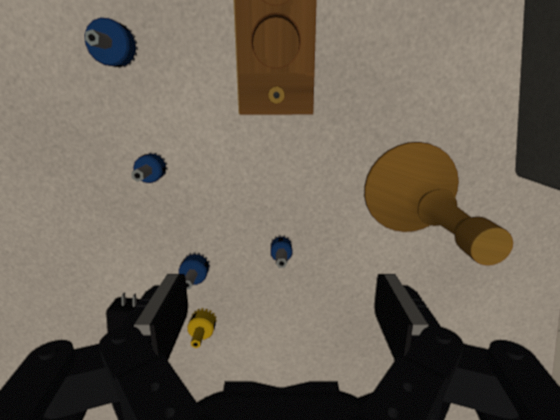

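The arbor stands home in its bore at (276,95): its top is at 0.062 m and its body top at 0.050 m. The cups measure 28 at (281,247), 32 at (151,166), 36 at (194,268) and 44 at (113,43), so the fifth should be 40. Working in ascending order, the first untried free pocket is always the smallest one available to each saw. First is the saw at (0.582,-0.338).

Request:
carry_out(delta_pos=[[-0.256,0.0125,0.05],[-0.256,0.0125,0.15],[-0.256,0.0125,0.25],[-0.256,0.0125,0.344],[-0.256,0.0125,0.344],[-0.256,0.0125,0.344],[-0.256,0.0125,0.344]], turn=[[0,0,0],[0,0,0],[0,0,0],[0,0,0],[0,0,0],[0,0,0],[0,0,0]], claw=[-1,-1,-1,-1,-1,-1,-1])

```text
clock: 15.35
position: [0.5835, -0.3379, 0.1029]
ee_rot: [0.002, 0.766, 0.643, 0.001]
contact_force: [1.0, -0.2, 0.6]
width: 0.0855
gripper_force: 0.0
```

Run:
```python
from h import *
goto([.5818,-.3377,.027],-10)
d=snap('wrist','w8.png'); print(ring(d,(.5818,-.338),.012,.045,.056))
```

```text
at [ 0.5835 -0.3379  0.1029] ty -10.0 tilt [ 0.0033 -0.0021 -1.    ] F [ 1.  -0.2  0.6] w 0.0855 t 15.3
delta [-1.000e-04 -5.000e-03  1.897e-01] turn z 0.0 rows>= 2.0
(0.582, -0.3385, 'D', 13.5, 'n', 322, 'z', 0.05, 'eqD', None)
```

Request:
carry_out(delta_pos=[[0,-0.004,0.1],[0,-0.004,0.19],[0,-0.004,0.19],[0,-0.004,0.19],[0,-0.004,0.19],[0,-0.004,0.19],[0,-0.004,0.19],[0,-0.004,0.19],[0,-0.004,0.19],[0,-0.004,0.19],[0,-0.004,0.14],[0,-0.004,0.1]], turn=[[0,0,0],[0,0,0],[0,0,0],[0,0,0],[0,0,0],[0,0,0],[0,0,0],[0,0,0],[0,0,0],[0,0,0],[0,0,0],[0,0,0]], claw=[-1,-1,-1,1,1,1,1,1,1,1,1,1], force=40)

```text
clock: 16.6
position: [0.5797, -0.3372, 0.0601]
ee_rot: [-0.001, 0.766, 0.642, -0.0]
contact_force: [0.8, 0.1, -1.8]
width: 0.0105
gripper_force: 39.1
```

Run:
```python
from h import *
goto([.63,-.06,.25],-10)
```

```text
at [ 0.5797 -0.3372  0.0601] ty -10.1 tilt [-0.0017  0.0011 -1.    ] F [ 0.8  0.1 -1.8] w 0.0105 t 16.6
delta [ 0.7047  0.0019 -0.4742] turn z -0.002 rows>= 7.0
```

Request:
carry_out(delta_pos=[[0.02,0,-0.12],[0.08,0,-0.24],[0.2,0,-0.3],[0.32,0,-0.38],[0.44,0,-0.45],[0.55,0,-0.47],[0.65,0,-0.47],[0.7,0,-0.47],[0.7,0,-0.47],[0.7,0,-0.47],[0.7,0,-0.47]], turn=[[0,0,0],[0,0,0],[0,0,0],[0,0,0],[0,0,0],[0,0,0],[0,0,0],[0,0,0],[0,0,0],[0,0,0],[0,0,0]], claw=[1,1,1,1,1,1,1,1,1,1,1])

```text
clock: 17.7
position: [0.6288, -0.063, 0.2478]
ee_rot: [-0.0, 0.767, 0.642, -0.001]
contact_force: [0.4, -1.0, -2.0]
width: 0.0106
gripper_force: 39.2
```

```bash
cat >> h.py <<'E'
def pockets(d):
    W=cloud(d); top=((np.abs(W[...,2]-.034)<.004)&(W[...,0]>.5)&(W[...,1]>-.25)&(W[...,1]<.2)).astype(np.uint8)
    cs,_=cv2.findContours(top,cv2.RETR_CCOMP,cv2.CHAIN_APPROX_NONE)
    for q in cs:
        if cv2.contourArea(q)<30: continue
        P=W[q[:,0,1],q[:,0,0]]; (x,y),r=cv2.minEnclosingCircle((P[:,:2]*1000).astype(np.float32)); print('hole',round(x,1),round(y,1),'D',round(2*r,1),q[:,0].mean(0).round())
    n,l,stt,c=cv2.connectedComponentsWithStats(top); k=1+np.argmax(stt[1:,4]); print('rect',cv2.minAreaRect(W[l==k][:,:2].astype(np.float32)*1000))
E
python3 - <<'E'
from h import *
d=snap('wrist','w9.png'); pockets(d); saws(d); goto([.654,.095,.1],-10)
E
```

```text
hole 870.1 -92.4 D 312.7 [504. 141.]
hole 630.7 -38.4 D 294.6 [277. 139.]
hole 626.5 -59.1 D 44.4 [278. 171.]
hole 636.0 -8.0 D 39.9 [277. 122.]
hole 644.9 42.5 D 35.6 [277.  69.]
rect ((630.4760131835938, -37.982940673828125), (285.4954528808594, 76.23426818847656), 79.90582275390625)
blob [125. 100.] stub (0.4742, 0.0428, 'D', 13.6, 'n', 169, 'z', 0.05, 'eqD', None) cup (0.4741, 0.043, 'D', 39.8, 'n', 863, 'z', 0.0241, 'eqD', None)
blob [141. 207.] stub (0.4536, -0.0805, 'D', 13.8, 'n', 121, 'z', 0.0501, 'eqD', None) cup (0.4533, -0.08, 'D', 44.5, 'n', 790, 'z', 0.024, 'eqD', None)
blob [281. 250.] stub None cup (0.6317, -0.0504, 'D', 63.7, 'n', 78, 'z', 0.0246, 'eqD', None)
blob [171. 299.] stub (0.4532, -0.2102, 'D', 13.8, 'n', 99, 'z', 0.0502, 'eqD', None) cup (0.4533, -0.2104, 'D', 32.3, 'n', 282, 'z', 0.024, 'eqD', None)
at [ 0.6288 -0.0633  0.2479] ty -10.1 tilt [-1.2e-03 -5.0e-04 -1.0e+00] F [-0.3  1.1 -1.1] w 0.0104 t 17.8
delta [ 0.4008 -0.0074  0.3695] turn z -0.005 rows>= 5.0
```

View pics/w9.png

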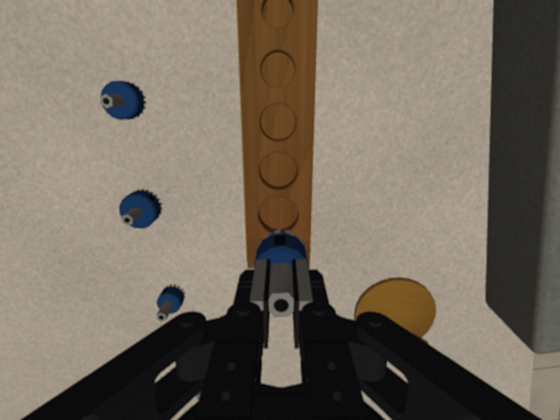

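This view shows pockets 2–5 clearly at (277,69), (277,122), (278,171) and (278,213), pocket 1 at the top edge at (277,10), and the 28 mm cup in the gripper. Moving over pocket 1.

Request:
carry_out(delta_pos=[[0.12,0,0],[0.24,0,0.1],[0.36,-0.003,0.2],[0.401,-0.007,0.3],[0.401,-0.007,0.39],[0.401,-0.007,0.39],[0.401,-0.007,0.39],[0.401,-0.007,0.39],[0.401,-0.007,0.39]], turn=[[0,0,0],[0,0,0],[0,0,0],[0,0,0],[0,0,0],[0,0,0],[0,0,0],[0,0,0],[0,0,0]], claw=[1,1,1,1,1,1,1,1,1])

```text
clock: 18.65
position: [0.6567, 0.0953, 0.0958]
ee_rot: [0.002, 0.767, 0.642, 0.002]
contact_force: [0.2, 0.3, -1.0]
width: 0.0106
gripper_force: 39.2
```

Run:
```python
from h import *
goto([.654,.0955,.052],-10)
d=snap('wrist','w10.png'); a=cv2.imread('pics/w10.png'); cv2.imwrite('pics/w10z.png',cv2.resize(a[160:320,180:380],None,fx=3,fy=3,interpolation=cv2.INTER_CUBIC))
```

```text
at [0.6567 0.0953 0.0958] ty -10.2 tilt [ 5.9e-03 -1.0e-04 -1.0e+00] F [ 0.2  0.3 -1. ] w 0.0106 t 18.6
delta [-0.0008 -0.0074  0.1094] turn z -0.005 rows>= 1.0
```

View pics/w10z.png

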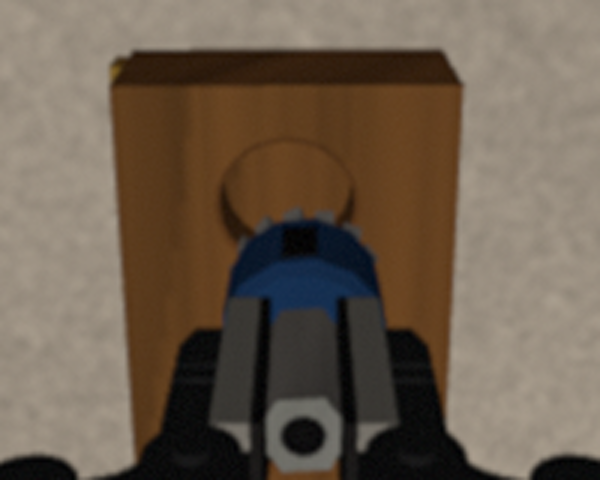

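The saw at zoom (303,270) sits about 3 mm to the right of pocket 1 at (289,190), the same as the reading. Correcting.

Request:
carry_out(delta_pos=[[0,0,0],[0,0,0],[0,0,0.03],[0,0,0.06],[0,0,0.06],[0,0,0.06]], turn=[[0,0,0],[0,0,0],[0,0,0],[0,0,0],[0,0,0],[0,0,0]], claw=[1,1,1,1,1,1])

```text
clock: 19.3
position: [0.6537, 0.0966, 0.0672]
ee_rot: [-0.001, 0.766, 0.642, -0.001]
contact_force: [0.8, 0.4, -1.8]
width: 0.0106
gripper_force: 39.2
```

Run:
```python
from h import *
goto([.654,.0955,.047],-10)
```

```text
at [0.6537 0.0966 0.0672] ty -10.1 tilt [-2.4e-03 -2.0e-04 -1.0e+00] F [ 0.8  0.4 -1.8] w 0.0106 t 19.3
delta [-0.0025  0.0013  0.0505] turn z -0.002 rows>= 1.0
```

Request:
carry_out(delta_pos=[[-0.001,0,0],[-0.001,0,0],[-0.001,0,0.008],[-0.001,0,0.016],[-0.001,0,0.024],[-0.001,0,0.032],[-0.001,0,0.04],[-0.001,0,0.048],[-0.001,0,0.052],[-0.001,0,0.052]], turn=[[0,0,0],[0,0,0],[0,0,0],[0,0,0],[0,0,0],[0,0,0],[0,0,0],[0,0,0],[0,0,0],[0,0,0]], claw=[1,1,1,1,1,1,1,1,1,1])

```text
clock: 20.3
position: [0.6539, 0.096, 0.0471]
ee_rot: [-0.0, 0.766, 0.642, -0.001]
contact_force: [-1.8, -0.4, -1.5]
width: 0.01
gripper_force: 39.3
```

Request:
carry_out(delta_pos=[[0,0,0],[0,0,0],[0,0,0],[0,0,0],[0,0,0],[0,0,-0.12],[0,0,-0.24],[-0.1,0,-0.36],[-0.2,-0.04,-0.45],[-0.31,-0.08,-0.45],[-0.42,-0.12,-0.45],[-0.5,-0.17,-0.45]], turn=[[0,0,0],[0,0,0],[0,0,0],[0,0,0],[0,0,0],[0,0,0],[0,0,0],[0,0,0],[0,0,0],[0,0,0],[0,0,0],[0,0,0]], claw=[-1,-1,-1,-1,-1,-1,-1,-1,-1,-1,-1,-1])

```text
clock: 21.5
position: [0.5523, -0.091, 0.2288]
ee_rot: [0.002, 0.766, 0.642, 0.001]
contact_force: [-0.3, -0.2, -0.5]
width: 0.0856
gripper_force: 0.0
```

Run:
```python
from h import *
goto([.4532,-.2097,.1],-10)
d=snap('wrist','w11.png'); saws(d); print(ring(d,(.654,.095),.03,.06,.075),ring(d,(.654,.095),.03,.039,.046))
```

```text
at [ 0.5523 -0.091   0.2288] ty -10.1 tilt [ 0.0028 -0.0017 -1.    ] F [-0.3 -0.2 -0.5] w 0.0856 t 21.5
delta [-0.3351 -0.193   0.3217] turn z -0.002 rows>= 5.0
blob [179.  56.] stub (0.4743, 0.0425, 'D', 14.0, 'n', 199, 'z', 0.0502, 'eqD', None) cup (0.4743, 0.0427, 'D', 40.3, 'n', 1159, 'z', 0.0241, 'eqD', None)
blob [191. 179.] stub (0.4533, -0.0805, 'D', 13.4, 'n', 141, 'z', 0.0502, 'eqD', None) cup (0.4533, -0.0805, 'D', 44.3, 'n', 998, 'z', 0.0241, 'eqD', None)
blob [218. 279.] stub (0.453, -0.2105, 'D', 13.4, 'n', 109, 'z', 0.0499, 'eqD', None) cup (0.4529, -0.2103, 'D', 31.8, 'n', 332, 'z', 0.024, 'eqD', None)
blob [252. 362.] stub (0.469, -0.341, 'D', 6.5, 'n', 7, 'z', 0.0459, 'eqD', None) cup (0.4679, -0.3461, 'D', 36.7, 'n', 338, 'z', 0.024, 'eqD', None)
None None
```

Request:
carry_out(delta_pos=[[-0.1,-0.06,0.04],[-0.2,-0.12,0.1],[-0.3,-0.17,0.2],[-0.337,-0.192,0.3],[-0.337,-0.192,0.34],[-0.337,-0.192,0.34],[-0.337,-0.192,0.34],[-0.337,-0.192,0.34],[-0.337,-0.192,0.4],[-0.337,-0.192,0.46],[-0.337,-0.192,0.497],[-0.337,-0.192,0.497]], turn=[[0,0,0],[0,0,0],[0,0,0],[0,0,0],[0,0,0],[0,0,0],[0,0,0],[0,0,0],[0,0,0],[0,0,0],[0,0,0],[0,0,0]], claw=[-1,-1,-1,-1,-1,-1,-1,-1,-1,-1,-1,-1])

```text
clock: 22.75
position: [0.4535, -0.2074, 0.0286]
ee_rot: [-0.001, 0.766, 0.643, -0.0]
contact_force: [-0.1, -0.9, -0.1]
width: 0.0857
gripper_force: 0.0
```

Run:
```python
from h import *
goto([.4531,-.2095,.027],-10)
```

```text
at [ 0.4535 -0.2074  0.0286] ty -10.0 tilt [-9.e-04  6.e-04 -1.e+00] F [-0.1 -0.9 -0.1] w 0.0857 t 22.8
delta [-0.0053 -0.0001  0.004 ] turn z 0.0 rows>= 1.0
```

Request:
carry_out(delta_pos=[[-0.003,0,0.003],[-0.003,0,0.003],[-0.003,0,0.003],[-0.003,0,0.003],[-0.003,0,0.003],[-0.003,0,0.003],[-0.003,0,0.003],[-0.003,0,0.003]], turn=[[0,0,0],[0,0,0],[0,0,0],[0,0,0],[0,0,0],[0,0,0],[0,0,0],[0,0,0]], claw=[-1,1,1,1,1,1,1,1], force=40)

```text
clock: 23.55
position: [0.4531, -0.2094, 0.0278]
ee_rot: [0.0, 0.766, 0.642, -0.0]
contact_force: [0.3, 0.6, 1.2]
width: 0.0105
gripper_force: 39.0
```

Run:
```python
from h import *
goto([.62,-.09,.25],-10)
```

```text
at [ 0.4531 -0.2094  0.0278] ty -10.1 tilt [ 1.e-04 -1.e-04 -1.e+00] F [0.3 0.6 1.2] w 0.0105 t 23.6
delta [ 0.3668  0.3586 -0.5554] turn z -0.002 rows>= 7.0
```

Request:
carry_out(delta_pos=[[0,0,-0.12],[0,0,-0.24],[0.08,0.08,-0.3],[0.16,0.16,-0.36],[0.24,0.23,-0.44],[0.31,0.3,-0.52],[0.367,0.359,-0.6],[0.367,0.359,-0.6],[0.367,0.359,-0.6],[0.367,0.359,-0.6],[0.367,0.359,-0.6],[0.367,0.359,-0.6]], turn=[[0,0,0],[0,0,0],[0,0,0],[0,0,0],[0,0,0],[0,0,0],[0,0,0],[0,0,0],[0,0,0],[0,0,0],[0,0,0],[0,0,0]], claw=[1,1,1,1,1,1,1,1,1,1,1,1])

```text
clock: 24.75
position: [0.6189, -0.0905, 0.2665]
ee_rot: [-0.001, 0.767, 0.642, -0.001]
contact_force: [-0.5, -0.4, -1.2]
width: 0.0101
gripper_force: 39.5
```

```bash
cat >> h.py <<'E'
def pk(d,k):
    c=np.array([.636,-.008])+(3-k)*np.array([.0091,.0512]); return ('p%d'%k,np.round(c,4),'stub',ring(d,c,.025,.055,.09),'cup',ring(d,c,.026,.038,.05))
E
python3 - <<'E'
from h import *
d=snap('wrist','w12.png'); pockets(d); print(pk(d,1)); saws(d); goto([.6452,.0442,.0778],-10)
E
```

```text
hole 870.6 -105.2 D 289.3 [503. 127.]
hole 627.9 -49.4 D 269.9 [282. 120.]
hole 617.5 -110.6 D 48.1 [283. 187.]
hole 626.7 -59.3 D 43.7 [282. 142.]
hole 635.7 -8.5 D 39.6 [282.  94.]
hole 644.9 42.6 D 35.7 [283.  40.]
rect ((628.4305419921875, -49.56755065917969), (259.9114074707031, 76.15804290771484), 79.92428588867188)
('p1', array([0.6542, 0.0944]), 'stub', None, 'cup', None)
blob [133.  72.] stub (0.4745, 0.0426, 'D', 13.7, 'n', 160, 'z', 0.0501, 'eqD', None) cup (0.4739, 0.0426, 'D', 40.3, 'n', 847, 'z', 0.024, 'eqD', None)
blob [149. 181.] stub (0.4535, -0.0804, 'D', 13.5, 'n', 114, 'z', 0.0502, 'eqD', None) cup (0.4537, -0.0806, 'D', 44.5, 'n', 781, 'z', 0.0241, 'eqD', None)
blob [280. 248.] stub None cup (0.6266, -0.0599, 'D', 42.3, 'n', 43, 'z', 0.0242, 'eqD', None)
at [ 0.6191 -0.0905  0.2668] ty -10.1 tilt [-1.8e-03  3.0e-04 -1.0e+00] F [ 0.1 -0.6 -0.5] w 0.0108 t 24.8
delta [0.343  0.0058 0.4726] turn z -0.004 rows>= 5.0
```

Request:
carry_out(delta_pos=[[0.12,0,0.05],[0.23,0,0.15],[0.32,0.003,0.25],[0.34,0.003,0.36],[0.34,0.003,0.45],[0.34,0.003,0.473],[0.34,0.003,0.473],[0.34,0.003,0.473],[0.34,0.003,0.473],[0.34,0.003,0.473],[0.34,0.003,0.473],[0.34,0.003,0.473]], turn=[[0,0,0],[0,0,0],[0,0,0],[0,0,0],[0,0,0],[0,0,0],[0,0,0],[0,0,0],[0,0,0],[0,0,0],[0,0,0],[0,0,0]], claw=[1,1,1,1,1,1,1,1,1,1,1,1])

```text
clock: 26.0
position: [0.6454, 0.0436, 0.0793]
ee_rot: [0.0, 0.766, 0.642, 0.0]
contact_force: [-0.5, 0.3, -1.0]
width: 0.0105
gripper_force: 39.4
```

Run:
```python
from h import *
d=snap('wrist','w13.png'); print(pk(d,1)); goto([.645,.0438,.0468],-10)
```

```text
('p1', array([0.6542, 0.0944]), 'stub', (0.6545, 0.0949, 'D', 13.8, 'n', 632, 'z', 0.0681, 'eqD', None), 'cup', (0.6545, 0.0951, 'D', 28.7, 'n', 1312, 'z', 0.0419, 'eqD', None))
at [0.6453 0.0436 0.0791] ty -10.1 tilt [ 9.e-04 -1.e-04 -1.e+00] F [-0.6  0.1 -1.5] w 0.0103 t 26.1
delta [ 0.0003 -0.0008  0.0807] turn z -0.002 rows>= 1.0
```

The 28 mm saw is home in pocket 1, with its cup top at 0.042 and stub top at 0.068. Now letting the 32 mm saw down into pocket 2.

Request:
carry_out(delta_pos=[[0,0,0.015],[0,0,0.028],[0,0,0.036],[0,0,0.044],[0,0,0.052],[0,0,0.06],[0,0,0.068],[0,0,0.076],[0,0,0.08],[0,0,0.08]], turn=[[0,0,0],[0,0,0],[0,0,0],[0,0,0],[0,0,0],[0,0,0],[0,0,0],[0,0,0],[0,0,0],[0,0,0]], claw=[1,1,1,1,1,1,1,1,1,1])

```text
clock: 27.05
position: [0.645, 0.0438, 0.0462]
ee_rot: [-0.0, 0.766, 0.642, -0.0]
contact_force: [-0.2, -0.9, -0.8]
width: 0.0103
gripper_force: 39.6
```

Request:
carry_out(delta_pos=[[0,0,0],[0,0,0],[0,0,0],[0,0,0],[0,0,0],[0,0,-0.12],[0,0,-0.24],[-0.1,-0.02,-0.36],[-0.2,-0.05,-0.45],[-0.31,-0.09,-0.45],[-0.42,-0.12,-0.45],[-0.5,-0.15,-0.45]], turn=[[0,0,0],[0,0,0],[0,0,0],[0,0,0],[0,0,0],[0,0,0],[0,0,0],[0,0,0],[0,0,0],[0,0,0],[0,0,0],[0,0,0]], claw=[-1,-1,-1,-1,-1,-1,-1,-1,-1,-1,-1,-1])

```text
clock: 28.25
position: [0.5503, -0.1448, 0.2277]
ee_rot: [0.001, 0.766, 0.642, 0.0]
contact_force: [0.8, -0.8, -0.2]
width: 0.0855
gripper_force: 0.0
```

Request:
carry_out(delta_pos=[[-0.1,-0.02,0],[-0.22,-0.04,0],[-0.34,-0.06,0.05],[-0.44,-0.1,0.1],[-0.5,-0.114,0.2],[-0.5,-0.114,0.2],[-0.5,-0.114,0.2],[-0.5,-0.114,0.2],[-0.5,-0.114,0.2]], turn=[[0,0,0],[0,0,0],[0,0,0],[0,0,0],[0,0,0],[0,0,0],[0,0,0],[0,0,0],[0,0,0]], claw=[-1,-1,-1,-1,-1,-1,-1,-1,-1])

```text
clock: 29.15
position: [0.4727, -0.3312, 0.1482]
ee_rot: [0.002, 0.766, 0.643, 0.0]
contact_force: [0.1, -0.7, 0.4]
width: 0.0851
gripper_force: 0.0
```

Run:
```python
from h import *
d=snap('wrist','w14.png'); saws(d); goto([.469,-.3453,.0278],-10)
```

```text
blob [277. 209.] stub (0.4679, -0.3464, 'D', 13.9, 'n', 216, 'z', 0.0502, 'eqD', None) cup (0.4678, -0.3466, 'D', 36.4, 'n', 907, 'z', 0.024, 'eqD', None)
at [ 0.4726 -0.3311  0.1481] ty -10.0 tilt [ 0.0023 -0.0019 -1.    ] F [0.6 0.9 0.8] w 0.0855 t 29.2
delta [-0.036  -0.0034  0.3008] turn z 0.001 rows>= 3.0
```

Request:
carry_out(delta_pos=[[-0.035,-0.003,0.05],[-0.035,-0.003,0.15],[-0.035,-0.003,0.24],[-0.035,-0.003,0.296],[-0.035,-0.003,0.296],[-0.035,-0.003,0.296],[-0.035,-0.003,0.296],[-0.035,-0.003,0.296],[-0.035,-0.003,0.296],[-0.035,-0.003,0.296],[-0.035,-0.003,0.296],[-0.035,-0.003,0.296]], turn=[[0,0,0],[0,0,0],[0,0,0],[0,0,0],[0,0,0],[0,0,0],[0,0,0],[0,0,0],[0,0,0],[0,0,0],[0,0,0],[0,0,0]], claw=[-1,-1,-1,-1,-1,1,1,1,1,1,1,1], force=40)

```text
clock: 30.4
position: [0.4678, -0.3455, 0.0289]
ee_rot: [0.001, 0.766, 0.642, 0.0]
contact_force: [-1.3, 0.6, 5.9]
width: 0.0102
gripper_force: 39.0
```

Run:
```python
from h import *
goto([.61,-.125,.25],-10)
```

```text
at [ 0.4678 -0.3455  0.0289] ty -10.1 tilt [ 7.e-04 -8.e-04 -1.e+00] F [-1.3  0.6  5.9] w 0.0102 t 30.4
delta [ 0.6045  0.2541 -0.553 ] turn z -0.002 rows>= 7.0
```

Request:
carry_out(delta_pos=[[0,0,-0.12],[0.03,0.01,-0.24],[0.13,0.04,-0.33],[0.25,0.07,-0.35],[0.37,0.11,-0.35],[0.49,0.15,-0.35],[0.61,0.18,-0.35],[0.72,0.21,-0.35],[0.82,0.24,-0.33],[0.9,0.267,-0.3],[0.906,0.267,-0.22],[0.906,0.267,-0.14]], turn=[[0,0,0],[0,0,0],[0,0,0],[0,0,0],[0,0,0],[0,0,0],[0,0,0],[0,0,0],[0,0,0],[0,0,0],[0,0,0],[0,0,0]], claw=[1,1,1,1,1,1,1,1,1,1,1,1])

```text
clock: 31.6
position: [0.6368, -0.0053, 0.0831]
ee_rot: [0.0, 0.766, 0.643, 0.0]
contact_force: [-1.4, -0.6, -1.9]
width: 0.0104
gripper_force: 39.4
```

Request:
carry_out(delta_pos=[[0,0,0],[0,0,0],[0,0,0],[0,0,0],[0,0,0],[0,0,0]], turn=[[0,0,0],[0,0,0],[0,0,0],[0,0,0],[0,0,0],[0,0,0]], claw=[1,1,1,1,1,1])

```text
clock: 32.2
position: [0.6365, -0.0073, 0.0852]
ee_rot: [0.001, 0.767, 0.642, 0.001]
contact_force: [-0.9, -0.4, -1.5]
width: 0.0103
gripper_force: 39.3
```

Run:
```python
from h import *
d=snap('wrist','w15.png'); print(pk(d,1),pk(d,2)); saws(d); goto([.6358,-.0073,.0473],-10)
a=cv2.imread('pics/w15.png'); cv2.imwrite('pics/w15z.png',cv2.resize(a[60:320,150:410],None,fx=2.3,fy=2.3,interpolation=cv2.INTER_CUBIC))
```

```text
('p1', array([0.6542, 0.0944]), 'stub', (0.6545, 0.0949, 'D', 13.5, 'n', 757, 'z', 0.0682, 'eqD', None), 'cup', (0.6545, 0.0951, 'D', 28.6, 'n', 1678, 'z', 0.0419, 'eqD', None)) ('p2', array([0.6451, 0.0432]), 'stub', (0.6453, 0.0426, 'D', 13.4, 'n', 589, 'z', 0.0681, 'eqD', None), 'cup', (0.6452, 0.0423, 'D', 32.7, 'n', 1796, 'z', 0.0419, 'eqD', None))
blob [278.  55.] stub (0.6542, 0.0945, 'D', 13.0, 'n', 45, 'z', 0.051, 'eqD', None) cup (0.6541, 0.0943, 'D', 30.4, 'n', 24, 'z', 0.0254, 'eqD', None)
blob [279. 150.] stub (0.6462, 0.0458, 'D', 11.6, 'n', 66, 'z', 0.0508, 'eqD', None) cup (0.6461, 0.0585, 'D', 48.1, 'n', 35, 'z', 0.0247, 'eqD', None)
blob [ 33. 191.] stub (0.4798, 0.0412, 'D', 6.6, 'n', 9, 'z', 0.0457, 'eqD', None) cup (0.4743, 0.0434, 'D', 40.9, 'n', 1996, 'z', 0.024, 'eqD', None)
blob [281. 247.] stub None cup (0.6357, -0.0089, 'D', 38.2, 'n', 22, 'z', 0.0241, 'eqD', None)
blob [ 71. 340.] stub (0.4538, -0.0805, 'D', 15.4, 'n', 352, 'z', 0.0498, 'eqD', None) cup (0.4543, -0.0799, 'D', 44.8, 'n', 1672, 'z', 0.024, 'eqD', None)
at [ 0.6364 -0.0072  0.0849] ty -10.1 tilt [ 1.3e-03 -2.0e-04 -1.0e+00] F [ 0.3  0.2 -1. ] w 0.0098 t 32.2
delta [-0.0004 -0.0015  0.094 ] turn z -0.003 rows>= 1.0
```

View pics/w15z.png

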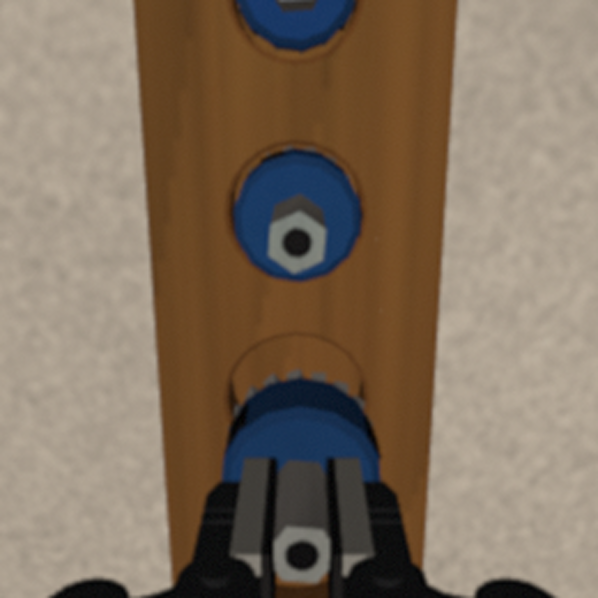

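The 28 and 32 mm saws sit home in pockets 1 and 2, the latter at zoom (298,215), and the held saw is lined up over pocket 3 at (297,385). Descending.

Request:
carry_out(delta_pos=[[0,-0.001,0.02],[0,-0.001,0.036],[0,-0.001,0.045],[0,-0.001,0.053],[0,-0.001,0.061],[0,-0.001,0.069],[0,-0.001,0.077],[0,-0.001,0.085],[0,-0.001,0.092],[0,-0.001,0.092]], turn=[[0,0,0],[0,0,0],[0,0,0],[0,0,0],[0,0,0],[0,0,0],[0,0,0],[0,0,0],[0,0,0],[0,0,0]], claw=[1,1,1,1,1,1,1,1,1,1])

```text
clock: 33.25
position: [0.6356, -0.007, 0.0471]
ee_rot: [-0.0, 0.766, 0.642, -0.0]
contact_force: [0.8, 0.1, -1.2]
width: 0.0103
gripper_force: 39.3
```

Request:
carry_out(delta_pos=[[0,0,0],[0,0,0],[0,0,0],[0,0,0],[0,0,0],[0,0,-0.12],[0,0,-0.24],[0.02,-0.1,-0.26],[0.04,-0.22,-0.26],[0.05,-0.34,-0.26],[0.0545,-0.419,-0.26],[0.0545,-0.419,-0.26]], turn=[[0,0,0],[0,0,0],[0,0,0],[0,0,0],[0,0,0],[0,0,0],[0,0,0],[0,0,0],[0,0,0],[0,0,0],[0,0,0],[0,0,0]], claw=[-1,-1,-1,-1,-1,-1,-1,-1,-1,-1,-1,-1])

```text
clock: 34.45
position: [0.4689, 0.045, 0.1512]
ee_rot: [-0.002, 0.766, 0.643, -0.002]
contact_force: [0.1, 0.4, -0.4]
width: 0.086
gripper_force: 0.0
```

Run:
```python
from h import *
d=snap('wrist','w16.png'); saws(d); print(pk(d,3)); goto([.4743,.0437,.029],-10)
```

```text
blob [512.  96.] stub (0.651, 0.0954, 'D', 11.5, 'n', 186, 'z', 0.0504, 'eqD', None) cup (0.6388, 0.0988, 'D', 55.1, 'n', 174, 'z', 0.0246, 'eqD', None)
blob [497. 166.] stub (0.6445, 0.0424, 'D', 13.7, 'n', 184, 'z', 0.0508, 'eqD', None) cup (0.6295, 0.0578, 'D', 64.4, 'n', 151, 'z', 0.0242, 'eqD', None)
blob [286. 193.] stub (0.4738, 0.0432, 'D', 13.8, 'n', 220, 'z', 0.0502, 'eqD', None) cup (0.4738, 0.0433, 'D', 40.3, 'n', 1260, 'z', 0.0241, 'eqD', None)
blob [484. 226.] stub (0.6351, -0.0073, 'D', 13.8, 'n', 164, 'z', 0.0506, 'eqD', None) cup (0.6221, 0.0001, 'D', 56.5, 'n', 125, 'z', 0.0242, 'eqD', None)
blob [287. 311.] stub (0.4535, -0.0805, 'D', 14.1, 'n', 178, 'z', 0.05, 'eqD', None) cup (0.4531, -0.0801, 'D', 44.3, 'n', 1030, 'z', 0.0241, 'eqD', None)
('p3', array([ 0.636, -0.008]), 'stub', (0.636, -0.0078, 'D', 14.6, 'n', 431, 'z', 0.067, 'eqD', None), 'cup', (0.6348, -0.0078, 'D', 36.9, 'n', 1147, 'z', 0.042, 'eqD', None))
at [0.4725 0.0443 0.1517] ty -10.0 tilt [ 1.e-04 -1.e-04 -1.e+00] F [ 1.  -0.7  0.4] w 0.0854 t 34.5
delta [-0.0007  0.0046  0.3068] turn z -0.0 rows>= 3.0
```

The 36 mm saw is home in pocket 3 (cup top 0.042). Picking up the 40 mm saw.

Request:
carry_out(delta_pos=[[0,0,0.08],[0,0,0.18],[0,0,0.26],[0,0,0.304],[0,0,0.304],[0,0,0.304],[0,0,0.304],[0,0,0.304],[0,0,0.304],[0,0,0.304],[0,0,0.304],[0,0,0.304]], turn=[[0,0,0],[0,0,0],[0,0,0],[0,0,0],[0,0,0],[0,0,0],[0,0,0],[0,0,0],[0,0,0],[0,0,0],[0,0,0],[0,0,0]], claw=[-1,-1,-1,-1,-1,1,1,1,1,1,1,1], force=40)

```text
clock: 35.7
position: [0.4746, 0.0438, 0.0301]
ee_rot: [0.0, 0.766, 0.642, 0.0]
contact_force: [-1.3, -0.2, 4.0]
width: 0.0102
gripper_force: 39.1
```

Run:
```python
from h import *
goto([.6268,-.0582,.085],-10)
```

```text
at [0.4746 0.0438 0.0301] ty -10.1 tilt [ 6.e-04 -1.e-04 -1.e+00] F [-1.3 -0.2  4. ] w 0.0102 t 35.7
delta [-0.1846  0.4193 -0.1371] turn z -0.002 rows>= 4.0
```

Request:
carry_out(delta_pos=[[0,0,-0.12],[0,0,-0.24],[-0.06,0.06,-0.33],[-0.13,0.15,-0.35],[-0.184,0.26,-0.35],[-0.184,0.36,-0.34],[-0.184,0.419,-0.3],[-0.184,0.419,-0.22],[-0.184,0.419,-0.14],[-0.184,0.419,-0.14],[-0.184,0.419,-0.14],[-0.184,0.419,-0.14]], turn=[[0,0,0],[0,0,0],[0,0,0],[0,0,0],[0,0,0],[0,0,0],[0,0,0],[0,0,0],[0,0,0],[0,0,0],[0,0,0],[0,0,0]], claw=[1,1,1,1,1,1,1,1,1,1,1,1])

```text
clock: 36.9
position: [0.6279, -0.0582, 0.0875]
ee_rot: [0.001, 0.766, 0.642, 0.001]
contact_force: [-0.5, -0.6, -0.8]
width: 0.0101
gripper_force: 39.4
```

Run:
```python
from h import *
goto([.6268,-.0582,.0488],-10)
d=snap('wrist','w17.png'); print(pk(d,3)); saws(d)
goto([.6268,-.0582,.0488],-10)
```

```text
at [ 0.6279 -0.0582  0.0875] ty -10.1 tilt [ 3.3e-03 -8.0e-04 -1.0e+00] F [-0.5 -0.6 -0.8] w 0.0101 t 36.9
delta [-0.0006 -0.0031  0.0968] turn z -0.002 rows>= 1.0
('p3', array([ 0.636, -0.008]), 'stub', (0.6361, -0.0078, 'D', 13.4, 'n', 579, 'z', 0.0681, 'eqD', None), 'cup', (0.636, -0.0079, 'D', 36.5, 'n', 2382, 'z', 0.042, 'eqD', None))
blob [278.  57.] stub (0.6444, 0.039, 'D', 11.2, 'n', 34, 'z', 0.0514, 'eqD', None) cup (0.6382, 0.0304, 'D', 47.9, 'n', 35, 'z', 0.0256, 'eqD', None)
blob [278. 150.] stub (0.636, -0.0075, 'D', 13.2, 'n', 64, 'z', 0.0508, 'eqD', None) cup (0.6395, 0.006, 'D', 47.9, 'n', 37, 'z', 0.0253, 'eqD', None)
blob [279. 245.] stub None cup (0.6266, -0.0603, 'D', 42.1, 'n', 16, 'z', 0.0259, 'eqD', None)
blob [ 57. 282.] stub (0.4542, -0.0798, 'D', 14.9, 'n', 396, 'z', 0.0499, 'eqD', None) cup (0.4536, -0.0794, 'D', 45.3, 'n', 1972, 'z', 0.024, 'eqD', None)
at [ 0.628  -0.0582  0.0879] ty -10.1 tilt [ 3.9e-03 -9.0e-04 -1.0e+00] F [-0.  -1.  -1.2] w 0.0104 t 37.0
delta [-0.0005 -0.0034  0.0976] turn z -0.002 rows>= 1.0
```

Request:
carry_out(delta_pos=[[0,0,0],[0,0,0.02],[0,0,0.036],[0,0,0.045],[0,0,0.053],[0,0,0.061],[0,0,0.069],[0,0,0.077],[0,0,0.085],[0,0,0.092],[0,0,0.092]], turn=[[0,0,0],[0,0,0],[0,0,0],[0,0,0],[0,0,0],[0,0,0],[0,0,0],[0,0,0],[0,0,0],[0,0,0],[0,0,0]], claw=[1,1,1,1,1,1,1,1,1,1,1])

```text
clock: 38.05
position: [0.6265, -0.058, 0.0485]
ee_rot: [-0.0, 0.766, 0.642, -0.0]
contact_force: [0.4, 1.8, -1.5]
width: 0.0107
gripper_force: 39.5
```

Request:
carry_out(delta_pos=[[0,0,0],[0,0,0],[0,0,0],[0,0,0],[0,0,0],[0,0,-0.12],[0,0,-0.24],[-0.04,-0.1,-0.26],[-0.08,-0.22,-0.26],[-0.128,-0.34,-0.26],[-0.128,-0.416,-0.26],[-0.128,-0.416,-0.26]], turn=[[0,0,0],[0,0,0],[0,0,0],[0,0,0],[0,0,0],[0,0,0],[0,0,0],[0,0,0],[0,0,0],[0,0,0],[0,0,0],[0,0,0]], claw=[-1,-1,-1,-1,-1,-1,-1,-1,-1,-1,-1,-1])

```text
clock: 39.25
position: [0.4483, -0.0782, 0.1528]
ee_rot: [-0.002, 0.767, 0.642, -0.001]
contact_force: [0.2, 0.0, -0.1]
width: 0.0853
gripper_force: 0.0
```

Run:
```python
from h import *
d=snap('wrist','w18.png'); saws(d); print(pk(d,4),pk(d,3)); goto([.4537,-.0795,.03],-10)
```

```text
blob [532.   4.] stub None cup (0.6278, 0.0303, 'D', 49.3, 'n', 77, 'z', 0.0244, 'eqD', None)
blob [515.  67.] stub (0.6349, -0.0083, 'D', 13.6, 'n', 220, 'z', 0.0506, 'eqD', None) cup (0.6187, -0.011, 'D', 61.5, 'n', 179, 'z', 0.0242, 'eqD', None)
blob [500. 138.] stub (0.6256, -0.0589, 'D', 13.8, 'n', 196, 'z', 0.0507, 'eqD', None) cup (0.6147, -0.0507, 'D', 63.5, 'n', 164, 'z', 0.0245, 'eqD', None)
blob [286. 193.] stub (0.4534, -0.0803, 'D', 13.3, 'n', 216, 'z', 0.0501, 'eqD', None) cup (0.4532, -0.0805, 'D', 43.8, 'n', 1556, 'z', 0.0241, 'eqD', None)
('p4', array([ 0.6269, -0.0592]), 'stub', (0.6263, -0.0587, 'D', 14.6, 'n', 520, 'z', 0.0674, 'eqD', None), 'cup', (0.6255, -0.059, 'D', 41.1, 'n', 1806, 'z', 0.042, 'eqD', None)) ('p3', array([ 0.636, -0.008]), 'stub', (0.635, -0.0084, 'D', 14.0, 'n', 589, 'z', 0.0672, 'eqD', None), 'cup', (0.6355, -0.0085, 'D', 37.4, 'n', 1780, 'z', 0.042, 'eqD', None))
at [ 0.4519 -0.079   0.1533] ty -10.1 tilt [ 0. -0. -1.] F [ 0.8 -0.3  0.3] w 0.0854 t 39.3
delta [-0.0005  0.0047  0.3082] turn z -0.004 rows>= 3.0
```

The 40 mm saw is home in pocket 4. Picking up the last saw.

Request:
carry_out(delta_pos=[[0,0,0.08],[0,0,0.18],[0,0,0.26],[0,0,0.304],[0,0,0.304],[0,0,0.304],[0,0,0.304],[0,0,0.304],[0,0,0.304],[0,0,0.304],[0,0,0.304],[0,0,0.304]], turn=[[0,0,0],[0,0,0],[0,0,0],[0,0,0],[0,0,0],[0,0,0],[0,0,0],[0,0,0],[0,0,0],[0,0,0],[0,0,0],[0,0,0]], claw=[-1,-1,-1,-1,-1,1,1,1,1,1,1,1], force=40)

```text
clock: 40.5
position: [0.454, -0.0794, 0.0317]
ee_rot: [0.0, 0.766, 0.642, 0.0]
contact_force: [-0.4, 0.3, 3.9]
width: 0.01
gripper_force: 39.1
```

Run:
```python
from h import *
goto([.6177,-.1096,.085],-10)
```

```text
at [ 0.454  -0.0794  0.0317] ty -10.1 tilt [ 6.e-04 -3.e-04 -1.e+00] F [-0.4  0.3  3.9] w 0.01 t 40.5
delta [-0.0029  0.4163 -0.133 ] turn z -0.002 rows>= 4.0
```

Request:
carry_out(delta_pos=[[0,0,-0.12],[0,0,-0.24],[0,0.06,-0.33],[-0.003,0.15,-0.35],[-0.003,0.26,-0.35],[-0.003,0.36,-0.34],[-0.003,0.416,-0.3],[-0.003,0.416,-0.22],[-0.003,0.416,-0.14],[-0.003,0.416,-0.14],[-0.003,0.416,-0.14],[-0.003,0.416,-0.14]], turn=[[0,0,0],[0,0,0],[0,0,0],[0,0,0],[0,0,0],[0,0,0],[0,0,0],[0,0,0],[0,0,0],[0,0,0],[0,0,0],[0,0,0]], claw=[1,1,1,1,1,1,1,1,1,1,1,1])

```text
clock: 41.7
position: [0.6187, -0.1099, 0.0891]
ee_rot: [0.001, 0.766, 0.642, 0.001]
contact_force: [-0.3, -0.9, -0.6]
width: 0.0105
gripper_force: 39.4
```

Run:
```python
from h import *
d=snap('wrist','w19.png'); print(pk(d,4),pk(d,3))
goto([.6177,-.1096,.0505],-10)
```

```text
('p4', array([ 0.6269, -0.0592]), 'stub', (0.6266, -0.0587, 'D', 13.3, 'n', 567, 'z', 0.0682, 'eqD', None), 'cup', (0.6265, -0.0589, 'D', 40.4, 'n', 3069, 'z', 0.042, 'eqD', None)) ('p3', array([ 0.636, -0.008]), 'stub', (0.6361, -0.0081, 'D', 13.4, 'n', 712, 'z', 0.0682, 'eqD', None), 'cup', (0.636, -0.008, 'D', 36.4, 'n', 3147, 'z', 0.042, 'eqD', None))
at [ 0.6188 -0.11    0.0894] ty -10.1 tilt [ 0.0038 -0.0012 -1.    ] F [-0.5  0.  -1.3] w 0.0101 t 41.8
delta [ 0.0005 -0.0034  0.0974] turn z -0.002 rows>= 1.0
```

Request:
carry_out(delta_pos=[[0,0,0],[0,0,0.02],[0,0,0.036],[0,0,0.045],[0,0,0.053],[0,0,0.061],[0,0,0.069],[0,0,0.077],[0,0,0.085],[0,0,0.092],[0,0,0.092]], turn=[[0,0,0],[0,0,0],[0,0,0],[0,0,0],[0,0,0],[0,0,0],[0,0,0],[0,0,0],[0,0,0],[0,0,0],[0,0,0]], claw=[1,1,1,1,1,1,1,1,1,1,1])

```text
clock: 42.85
position: [0.6173, -0.1095, 0.0501]
ee_rot: [-0.0, 0.766, 0.642, -0.0]
contact_force: [-0.1, -0.4, -0.9]
width: 0.0102
gripper_force: 39.5
```

Request:
carry_out(delta_pos=[[0,0,0],[0,0,0],[0,0,0],[0,0,0],[0,0,0],[0,0,-0.12],[0,0,-0.24],[-0.1,0,-0.36],[-0.2,0,-0.46],[-0.3,0,-0.56],[-0.35,0,-0.6],[-0.35,0,-0.6]], turn=[[0,0,0],[0,0,0],[0,0,0],[0,0,0],[0,0,0],[0,0,0],[0,0,0],[0,0,0],[0,0,0],[0,0,0],[0,0,0],[0,0,0]], claw=[-1,-1,-1,-1,-1,-1,-1,-1,-1,-1,-1,-1])

```text
clock: 44.05
position: [0.5941, -0.2532, 0.2961]
ee_rot: [0.006, 0.768, 0.641, 0.001]
contact_force: [0.6, 0.4, -0.1]
width: 0.0854
gripper_force: 0.0
```

Run:
```python
from h import *
goto([.6,-.3,.2])
d=snap('wrist','w20.png'); [print(pk(d,k)) for k in (3,4,5)]; print('arbor',ring(d,(.609,-.158),.02,.055,.08),ring(d,(.609,-.158),.02,.044,.054)); saws(d)
s=snap('top','t20.png'); a=cv2.imread('pics/t20.png');cv2.imwrite('pics/t20z.png',cv2.resize(a[110:310,90:490],None,fx=2,fy=2,interpolation=cv2.INTER_CUBIC))
```

```text
at [ 0.5941 -0.2532  0.2961] ty -10.3 tilt [ 0.0087 -0.0082 -0.9999] F [ 0.6  0.4 -0.1] w 0.0854 t 44.0
delta [-0.1108  0.033   0.2414] turn z None rows>= 3.0
('p3', array([ 0.636, -0.008]), 'stub', None, 'cup', None)
('p4', array([ 0.6269, -0.0592]), 'stub', None, 'cup', None)
('p5', array([ 0.6178, -0.1104]), 'stub', (0.6172, -0.1108, 'D', 13.6, 'n', 159, 'z', 0.0684, 'eqD', None), 'cup', (0.6172, -0.1108, 'D', 44.0, 'n', 1257, 'z', 0.0421, 'eqD', None))
arbor (0.6091, -0.1588, 'D', 6.1, 'n', 30, 'z', 0.0602, 'eqD', None) (0.6091, -0.1588, 'D', 15.7, 'n', 141, 'z', 0.0503, 'eqD', None)
blob [275.  33.] stub (0.6162, -0.1184, 'D', 16.4, 'n', 21, 'z', 0.0501, 'eqD', None) cup (0.6177, -0.1049, 'D', 55.5, 'n', 19, 'z', 0.0254, 'eqD', None)
```

View pics/t20z.png

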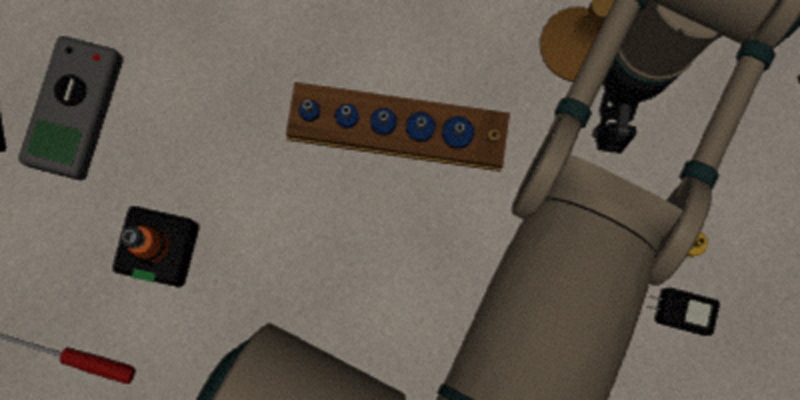

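The top view shows all five saws in pockets 1–5, from (308,107) to (459,131), and the arbor in its bore at (494,134). The chuck at (130,237) is empty, and the other things are unmoved. The arm is clear of everything, so I'll hand in.

```bash
python3 -c "
from rig import manip
print(manip.sign_off())"
```

```text
the job is handed in; nothing more can be done
None
```

Job handed in at about 44 s: the arbor is fully home in its bore, and all five saws (28, 32, 36, 40 and 44 mm) are upright and home in pockets 1–5. I sized the cups from the wrist camera and placed them in ascending order, so each was tried only in its smallest free pocket, not in those already filled.

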